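Clear the magnifier's track and hold its focus slide at the index

TASK

Two metal offcuts lie on the track plate in front of the magnifier's sprung focus slide: put both into the open scrap bin. Then grip the slide's handle, pull it straight out of the housing until the pointer on the slide's side lines up with the index clip on the edge of the track plate, and finish while still gripping and holding it there, because its spring draws it back if it is let go. Leave the micrometer, coin cell holder, telescoping gauge and thimble wrench lying where they are.

Things in the scene. Friction and masses are not known exactly. Their poses are not given: they have to be found in the camera images.
- magnifier: Fixed lit magnifier on the drawer's grey ridged mat (mat top at z = 4 mm). Origin: underside, on the mat, below the housing; z up; its -x axis is the way the focus slide pulls out. Black housing spans x -50 to 70, y -70 to 70, 60 mm high (lens ring to 68, lens to 77 mm), white rocker on its +y side. A dark grey track plate lies in front: x -215 to -50, y -84 to 84, its top 8 mm above the origin.
- focus_slide: Steel slide that runs out of the housing along the magnifier's -x, against a spring. Axes as the magnifier's; origin at the level of the magnifier's underside, below the handle; at rest it lies at magnifier x = -100, y = 0. Blade x -12 to 143, y -40 to 40, z 9 to 17 mm, 1 mm above the track plate. Travel 0 to 75 mm; spring pull 1.6 N at rest plus 0.08 N per mm, friction 0.2 N; it springs back when released.
- slide_handle (a point): Grip point on the slide's upright black block handle: 16 mm (along x) by 26 mm (along y), z 17 to 55 mm above the magnifier's underside; this point lies on its vertical centre line at z = 42 mm. At rest the handle's near side is 42 mm clear of the housing's front.
- pointer_tip (a point): End of the slide's pointer, a 6 mm wide bright metal bar that sticks out of the blade's +y side, level with the middle of the handle in x; the point is its tip at y = 66, z = 13 mm in the slide's frame.
- index_clip: Small fixed bright metal clip on the +y edge of the track plate: a 6 mm wide rib, 18 mm long along y and 4.5 mm high, with a 14 mm wide foot at its outer end. Origin: middle of the rib's underside, on the plate, at magnifier y = 79. Axes as the magnifier's. The pointer is at the mark when its tip has the same x as this origin in these axes: 35 to 60 mm of pull.
- offcut_step: Loose stepped aluminium offcut, 22 to 45 g: 34 mm (x) by 20 mm (y), 12 mm high, with a step 18 mm long (x -17 to 1) and as wide, rising to 22 mm. Origin: centre of its underside. It starts on the track plate at any yaw.
- offcut_round: Loose round bar end, 20 to 40 g: 24 mm diameter, 22 mm high, standing on end at the start on the track plate. Origin: centre of its underside.
- scrap_bin: Fixed open aluminium scrap bin, 130 x 130 mm outside, 50 mm high, walls and floor 4 mm. Origin: centre of its underside, on the mat. To the left or the right of the magnifier's track.
- micrometer: Bystander: loose black digital micrometer with grey display, about 175 mm along x, 45 mm wide, 18 mm high, on the side opposite the bin. Origin: near its middle, on the mat.
- cell_holder: Bystander: loose clear plastic coin cell holder, 44 x 36 x 10 mm. Origin: centre of its underside.
- telescoping_gauge: Bystander: loose chrome telescoping gauge, T-shaped, about 97 mm along x, head 64 mm along y, 17 mm high. Origin: under its stem, 22 mm from its head.
- thimble_wrench: Bystander: loose yellow resin thimble wrench, 105 mm along x, 32 mm wide, 8 mm high. Origin: near its middle, on its underside.
Not all that is in view belongs to the job. What is shaped like the offcut_step but red is not meant.

How it is judged (in metres and radians):
On the way, in this order (a step that is already met when the one before it is completed fails the run):
1. both offcuts lie in the scrap bin and are let go (x of offcut_step in the frame of scrap_bin between -0.061 and 0.061 m and y of offcut_step in the frame of scrap_bin between -0.061 and 0.061 m and z of offcut_step in the frame of scrap_bin between 0 and 0.05 m and x of offcut_round in the frame of scrap_bin between -0.061 and 0.061 m and y of offcut_round in the frame of scrap_bin between -0.061 and 0.061 m and z of offcut_round in the frame of scrap_bin between 0 and 0.05 m and contact force between the fingers and offcut_step below 0.1 N and contact force between the fingers and offcut_round below 0.1 N), for 0.2 s.
2. the focus slide is held at the index clip (x of pointer_tip in the frame of index_clip between -0.005 and 0.005 m and contact force between the fingers and focus_slide above 0.5 N and linear speed of focus_slide below 0.02 m/s), for 0.3 s.
At the end, for the whole second after the job is handed in: The pointer tip is within 5 mm of the index clip along the slide's line of travel and the slide is at rest (below 20 mm/s), held there by the fingers (contact force above 0.5 N), with both offcuts inside the scrap bin, below its rim; the program ends holding (all of step 2 and x of offcut_step in the frame of scrap_bin between -0.061 and 0.061 m and y of offcut_step in the frame of scrap_bin between -0.061 and 0.061 m and z of offcut_step in the frame of scrap_bin between 0 and 0.05 m and x of offcut_round in the frame of scrap_bin between -0.061 and 0.061 m and y of offcut_round in the frame of scrap_bin between -0.061 and 0.061 m and z of offcut_round in the frame of scrap_bin between 0 and 0.05 m); the arm keeps its last pose, push and grip.
It fails at once if the micrometer is disturbed (moved more than 20 mm) (distance of micrometer from where it was at the start of the episode above 0.02 m).
It fails at once if the coin cell holder is disturbed (moved more than 20 mm) (distance of cell_holder from where it was at the start of the episode above 0.02 m).
It fails at once if the telescoping gauge is disturbed (moved more than 20 mm) (distance of telescoping_gauge from where it was at the start of the episode above 0.02 m).
It fails at once if the thimble wrench is disturbed (moved more than 20 mm) (distance of thimble_wrench from where it was at the start of the episode above 0.02 m).
It also fails if it takes over 64 s, if anything falls off the work surface, if the arm or the gripper's body presses on something with over 40 N, if the wrist force passes 120 N, or if a joint passes its speed limit or range.

ROBOT

A 6-joint arm with a two-finger parallel gripper is mounted at the origin on the work surface. World frame = base frame: x ahead of the robot, y to its left, z up, the work surface at z = 0. Lengths are in m, angles in degrees, forces in N, time in s.
With the tool pointing down it reaches from about 0.35 to 0.875 m from the base axis. Payload 4.2 kg.
Tool frame: the origin (TCP) lies at the very end of the fingers, on their centre line; the grasp point (between the pads) lies 19 mm behind it; z points along the fingers, y is the direction in which the jaws open and shut (so a half turn about z gives the same grasp; the last joint's range is limited). The gripper opens to 87 mm and grips with 3 to 60 N. Pads are 19 mm wide; open, the fingers measure 117 mm over their backs; the gripper's body (75 mm by 190 mm) begins 51 mm behind the grasp point.
Start: joints at [78.873, 22.042, 0.453, 0, -68.411, -14.817], TCP at [0.273, 0.562, 0.223] pointing down, gripper open.
Joint ranges: [-179.83, 179.83], [-69.29, 118.12], [-61.27, 80.66], [-181.25, 117.63], [-171.15, -9.14], [-177.46, 177.46]. Speed limits (degrees/s): [159.86, 159.86, 180, 180, 180, 180].

INTERFACE

Orientations are given as a 3x3 rotation matrix whose columns are the frame's x, y, z axes.
In Python, from station import r, imaging gives the robot as it stands. The module is installed in compiled form; this text tells all that it offers.
- The arm moves only by the tool move_arm, never from a script. Its argument "motion" is one flat list of numbers, 7 for each row, row after row: the shift along the tool's x, y, z in units of 40 mm (1.0 is 40 mm), then the turn, a rotation vector about the tool's x, y, z in units of 5 degrees (1.0 is 5 degrees), then the gripper's target within -1 to 1 (shut at 1, half-way at 0, fully open at -1). In form: [dx, dy, dz, wx, wy, wz, gripper, dx, dy, dz, wx, wy, wz, gripper, ...]. A call has 1 to 20 rows; each row is the pose to reach, as a shift and turn from the pose measured when the call began, along the tool's axes at that moment; what a row does not reach only later rows make up. A row lasts 1/12 s, in which the tool goes at most 41.7 mm and 7.16 degrees, less where a joint would pass 70% of its speed; a pose out of reach is approached as far as the arm can. A call with a gripper value outside its range is refused whole. The fingers move at their own pace and stop on an object; the grip force is fixed at half the most. Time passes only in rows, so rows that repeat a pose let the fingers close. It gives the time, the measured TCP pose, the force and the opening at its end, in the units of the state.
- r.sense(): the state, without advancing time (a new reading comes with each control period).
- imaging.capture(name): name is "scene" or "top" or "wrist"; returns the picture (420x560x3 uint8, blue, green, red); there is no depth.
- imaging.camera_params(name): a dict with "intrinsics" (3x3 intrinsics, pixels), "k1" (the pictures are not rectified: a ray, as slopes to the right and down, at radius r is drawn at 1 + k1 r^2 times it, then the intrinsics apply), "world_from_camera" (4x4, takes a point from camera to world coordinates). Camera axes: x right, y down, z forward; pixel columns grow to the right and rows downward; lengths in m; the calibration is good to about 2 mm. A picture is of the moment at which its call begins: read the wrist's pose just before it. camera_params takes no time and is no camera call; for the wrist camera it gives the pose at the moment of the call.
- r.finish_job(): hands the job in, once; it reports no verdict.
The state is a dict: "time_s": time; "joints": joint angles; "joint_velocities": joint speeds; "effort": joint torques, N m; "tcp_pos": TCP position; "ee_rot": TCP orientation; "wrist_force": force on the tool from outside, world axes, zero at the start; "moment": the same for the moment, N m; "gripper_width": opening from 0.0 (shut) to 1.0 (fully open).
Only numpy, scipy, OpenCV 4.12 (cv2) and the standard library are available. Lean on these libraries where they do the work, as an engineer would, in place of code of your own. Each camera call takes 0.05 s, during which the arm holds its last target.

## Working session

There is one attempt and no reset: what is moved stays moved. The work goes in short steps, Python scripts to look and compute and a tool call to move; the robot and the scene stay as the last step left them, time stands still between calls to the robot, and variables do not carry over. Pictures are saved under pics/ and viewed, and the job is handed in when it is done.

Besides the shell and the picture viewer there is one more tool, called after "Request:" as name(argument=value, ...), one argument or row to a line, values as JSON. move_arm: Moves the arm, as the interface text tells. Its arguments: {"type":"object","properties":{"motion":{"type":"array","items":{"type":"number"}}},"required":["motion"]}

```bash
mkdir -p pics; python3 - <<'E'
from station import r, imaging
import cv2,numpy as np
np.set_printoptions(precision=4,suppress=True)
s=r.sense();print(s)
for n in("scene","top","wrist"):
    p=imaging.camera_params(n);print(n,p)
    cv2.imwrite(f"pics/a_{n}.png",imaging.capture(n))
E
```

```text
{'time_s': 0.0, 'joints': array([ 78.8739,  22.088 ,   0.3797,  -0.0263, -68.4105, -14.8163]), 'joint_velocities': array([-0.0527, -0.0544,  0.0172, -0.0089, -0.0507,  0.055 ]), 'effort': array([  0.    , -39.0664,  18.7408,   4.2198,   0.011 ,  -0.0002]), 'tcp_pos': array([0.2732, 0.5615, 0.2215]), 'ee_rot': array([[ 0.8992, -0.4376, -0.0008],
       [-0.4376, -0.8992, -0.002 ],
       [ 0.0001,  0.0021, -1.    ]]), 'wrist_force': array([-0.9864, -0.5372, -0.2839]), 'moment': array([0.0509, 0.0246, 0.0349]), 'gripper_width': 1.00044648668646}
scene {'intrinsics': array([[456.8278,   0.    , 285.0345],
       [  0.    , 456.8278, 210.3467],
       [  0.    ,   0.    ,   1.    ]]), 'k1': -0.02992054063798952, 'world_from_camera': array([[ 0.0923,  0.7972, -0.5966,  1.1256],
       [ 0.9956, -0.0651,  0.0671, -0.0882],
       [ 0.0146, -0.6001, -0.7998,  0.9302],
       [ 0.    ,  0.    ,  0.    ,  1.    ]])}
top {'intrinsics': array([[392.6261,   0.    , 278.3657],
       [  0.    , 392.6261, 206.2482],
       [  0.    ,   0.    ,   1.    ]]), 'k1': -0.020156157304069718, 'world_from_camera': array([[-0.0205, -0.9861,  0.1647,  0.3208],
       [-0.9993,  0.0151, -0.0336, -0.0203],
       [ 0.0306, -0.1652, -0.9858,  0.9427],
       [ 0.    ,  0.    ,  0.    ,  1.    ]])}
wrist {'intrinsics': array([[377.9486,   0.    , 281.3985],
       [  0.    , 377.9486, 210.0589],
       [  0.    ,   0.    ,   1.    ]]), 'k1': -0.020751396065484505, 'world_from_camera': array([[-0.4377, -0.8709, -0.2236,  0.3336],
       [-0.8991,  0.4247,  0.1058,  0.5325],
       [ 0.0028,  0.2473, -0.9689,  0.3824],
       [ 0.    ,  0.    ,  0.    ,  1.    ]])}
```

View pics/a_top.png

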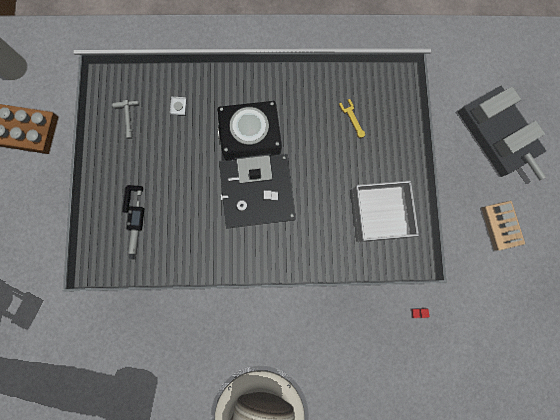

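View pics/a_scene.png

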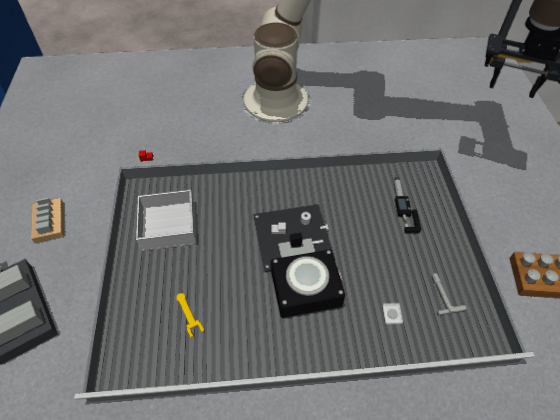

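View pics/a_wrist.png

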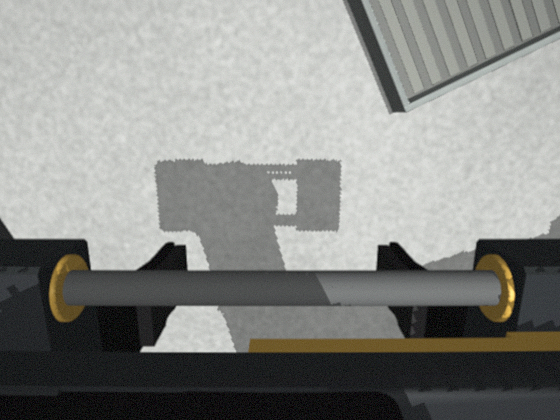

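The top view shows the magnifier at (250,130), the handle at (255,174), the pointer tip at (229,179), the clip at (223,197), the round offcut at (242,205), the stepped offcut at (270,195) and the bin at (387,212). The red decoy is at (420,313). Next I'll zoom in and measure.

```bash
cat > h.py <<'E'
from station import r, imaging
import cv2,numpy as np
np.set_printoptions(precision=4,suppress=True)
def ray(n,uv,P=None):
    p=P or imaging.camera_params(n);K=p["intrinsics"];T=p["world_from_camera"]
    d=np.array([(uv[0]-K[0,2])/K[0,0],(uv[1]-K[1,2])/K[1,1]])
    rd=np.linalg.norm(d);x=rd
    for _ in range(20): x=rd/(1+p["k1"]*x*x)
    d=d*(x/rd if rd>0 else 1)
    v=T[:3,:3]@np.array([d[0],d[1],1.]);return T[:3,3],v
def onz(n,uv,z,P=None):
    o,v=ray(n,uv,P);return o+v*(z-o[2])/v[2]
def proj(n,X,P=None):
    p=P or imaging.camera_params(n);K=p["intrinsics"];T=p["world_from_camera"]
    c=T[:3,:3].T@(np.asarray(X)-T[:3,3]);d=c[:2]/c[2];d=d*(1+p["k1"]*(d@d));return K[:2,:2]@d+K[:2,2]
E
python3 - <<'E'
from h import *
a=cv2.imread("pics/a_top.png");c=a[95:235,205:305]
cv2.imwrite("pics/b1.png",cv2.resize(c,None,fx=4,fy=4,interpolation=cv2.INTER_CUBIC))
a=cv2.imread("pics/a_scene.png");c=a[195:325,245:355]
cv2.imwrite("pics/b2.png",cv2.resize(c,None,fx=4.5,fy=4.5,interpolation=cv2.INTER_CUBIC))
for u in [(358,183),(410,181),(418,236),(360,241)]: print(onz("top",u,.054))
for n,u,z in [("round",(242,205),.034),("step",(270,195),.03),("clip",(223,197),.0165),("tip",(229,179),.017),("hand",(255,174),.059)]: print(n,onz("top",u,z))
E
```

```text
[ 0.5214 -0.2378  0.054 ]
[ 0.5246 -0.3614  0.054 ]
[ 0.3949 -0.3702  0.054 ]
[ 0.386 -0.235  0.054]
round [0.4768 0.0339 0.034 ]
step [ 0.5005 -0.0321  0.03  ]
clip [0.4999 0.0803 0.0165]
tip [0.5438 0.0659 0.017 ]
hand [0.5447 0.0021 0.059 ]
```

View pics/b1.png

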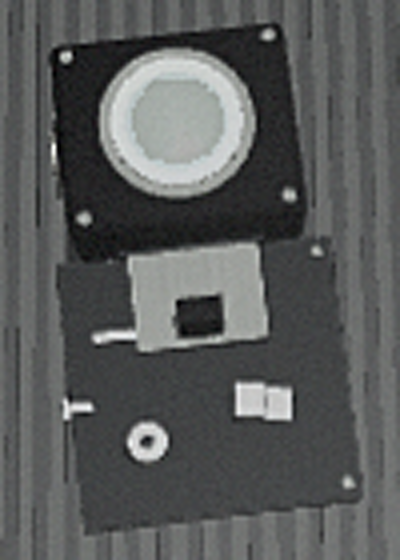

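View pics/b2.png

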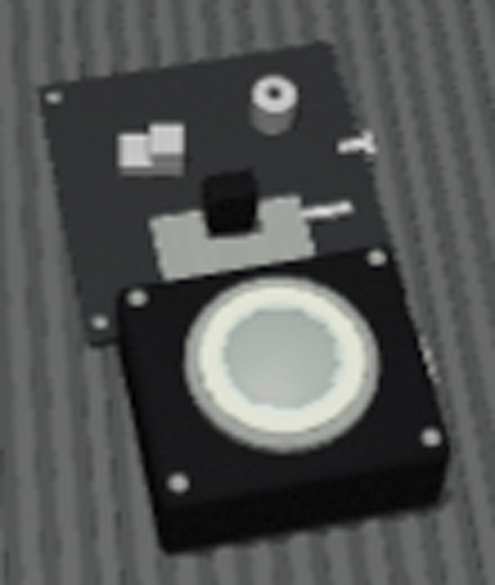

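```bash
cat >> h.py <<'E'
from scipy.spatial.transform import Rotation as Ro
def Rdown(yaw):
    c,s=np.cos(np.radians(yaw)),np.sin(np.radians(yaw))
    return np.array([[c,s,0],[s,-c,0],[0,0,-1.]])
def go(p,yaw,s=None):
    s=s or r.sense();R=np.array(s["ee_rot"]);t=R.T@(np.asarray(p)-s["tcp_pos"])/.04
    w=np.degrees(Ro.from_matrix(R.T@Rdown(yaw)).as_rotvec())/5
    return np.round(np.r_[t,w],3)
E
python3 - <<'E'
from h import *
f=lambda u,v:(205+u/4-.375,95+v/4-.375)
q=[onz("top",f(*u),.012)[:2] for u in [(57,265),(87,533),(358,498),(330,237)]]
q=np.array(q);print(q)
for a,b in((1,0),(2,3),(1,2),(0,3)):
    d=q[b]-q[a];print(np.linalg.norm(d),np.degrees(np.arctan2(d[1],d[0])))
print(go([.43,.02,.22],8))
E
```

```text
[[ 0.5908  0.0911]
 [ 0.4261  0.0726]
 [ 0.4444 -0.0891]
 [ 0.6066 -0.0762]]
0.16574924960411722 6.410710619535454
0.16274204810933166 4.530562794525879
0.16267517603251289 -83.53683029623107
0.1680403160006449 -84.5937785494907
[ 9.449 10.46   0.062  0.019  0.004 -6.79 ]
```

Request:
move_arm(
  motion=[9.45,10.46,0.06,0.02,0,-6.4,-1,9.45,10.46,0.06,0.02,0,-6.4,-1,9.45,10.46,0.06,0.02,0,-6.4,-1,9.45,10.46,0.06,0.02,0,-6.4,-1,9.45,10.46,0.06,0.02,0,-6.4,-1,9.45,10.46,0.06,0.02,0,-6.4,-1,9.45,10.46,0.06,0.02,0,-6.4,-1,9.45,10.46,0.06,0.02,0,-6.4,-1,9.45,10.46,0.06,0.02,0,-6.4,-1,9.45,10.46,0.06,0.02,0,-6.4,-1,9.45,10.46,0.06,0.02,0,-6.4,-1,9.45,10.46,0.06,0.02,0,-6.4,-1,9.45,10.46,0.06,0.02,0,-6.4,-1,9.45,10.46,0.06,0.02,0,-6.4,-1,9.45,10.46,0.06,0.02,0,-6.4,-1,9.45,10.46,0.06,0.02,0,-6.4,-1,9.45,10.46,0.06,0.02,0,-6.4,-1,9.45,10.46,0.06,0.02,0,-6.4,-1],
)

```text
time_s: 1.65
tcp_pos: [0.4298, 0.0207, 0.22]
ee_rot: [[0.994, 0.107, -0.0], [0.107, -0.994, 0.0], [-0.0, -0.0, -1.0]]
wrist_force: [0.5, -0.5, 1.0]
gripper_width: 1.0
```

```bash
python3 - <<'E'
from h import *
s=r.sense();print(s["tcp_pos"],s["joints"],s["time_s"])
P=imaging.camera_params("wrist");im=imaging.capture("wrist")
import pickle;pickle.dump(P,open("P1.pkl","wb"))
cv2.imwrite("pics/c1.png",im)
E
```

```text
[0.4298 0.0207 0.22  ] [ 24.5363   2.7856 -25.2554  -0.0268 -61.9738  71.596 ] 1.65
```

View pics/c1.png

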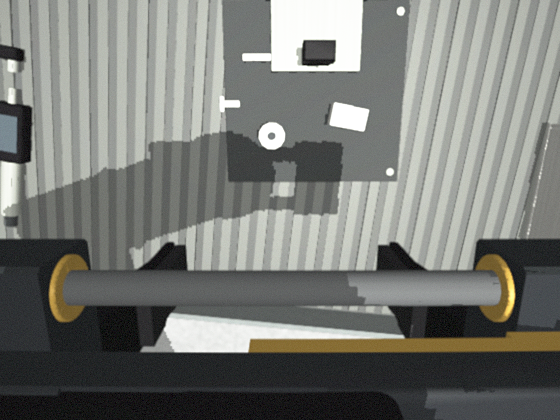

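The wrist view shows the clip at (230,104), pointer bar at (243–270,58), round at (272,136), step at (349,116) and handle top at (319,52).

```bash
python3 - <<'E'
from h import *
import pickle;P=pickle.load(open("P1.pkl","rb"))
a=cv2.imread("pics/c1.png")
cv2.imwrite("pics/c2.png",cv2.resize(a[0:190,215:415],None,fx=4,fy=3.15 and 4,interpolation=cv2.INTER_CUBIC)[:600])
cv2.imwrite("pics/c3.png",cv2.resize(a[80:155,215:385],None,fx=4.6,fy=4.6,interpolation=cv2.INTER_CUBIC))
g=cv2.cvtColor(a,cv2.COLOR_BGR2GRAY)
m=((g>150)*255).astype(np.uint8); m[:, :215]=0;m[:,410:]=0;m[185:]=0
n,l,st,ce=cv2.connectedComponentsWithStats(m)
for i in range(1,n):
    if 20<st[i,4]<9000: print(st[i],ce[i])
E
```

```text
[ 215    0   26  133 1289] [220.2607  73.0706]
[ 242    0  121   72 5899] [313.3129  33.5126]
[396   6   9  10  71] [400.1972  10.662 ]
[ 339   14   71  171 1407] [399.5693 133.6617]
[329 102  41  30 895] [348.6302 116.5832]
[258 122  28  28 565] [271.4566 135.3664]
[386 167   8   9  60] [389.4667 171.3667]
[274 182  21   3  60] [284.15 183.05]
```

View pics/c2.png

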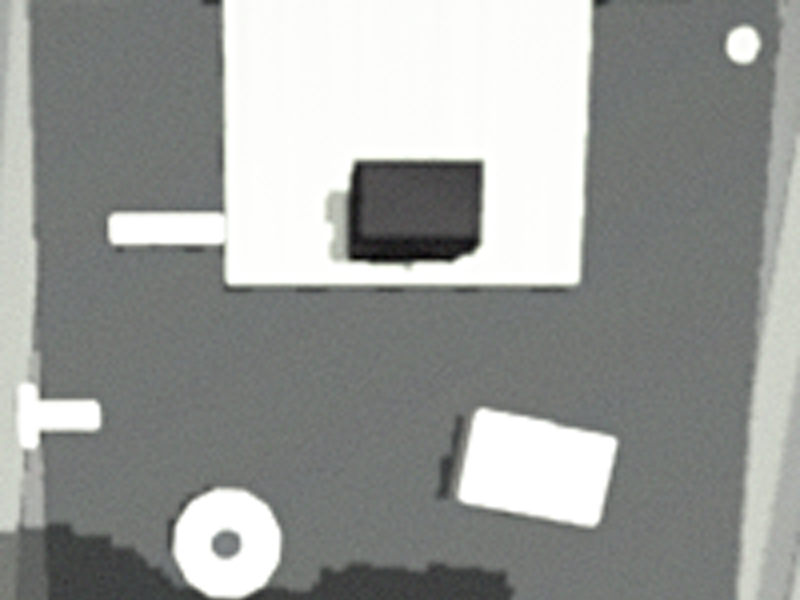

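View pics/c3.png

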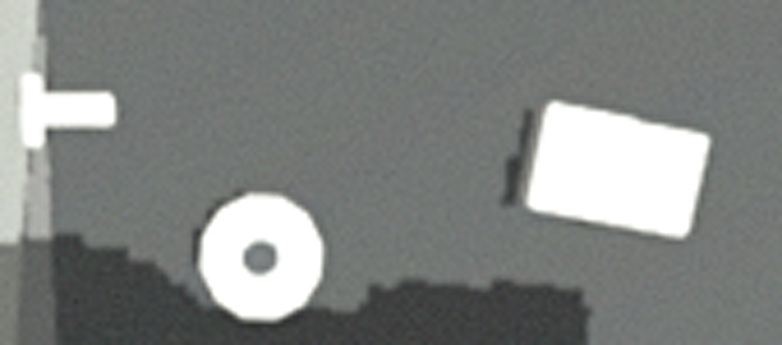

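```bash
python3 - <<'E'
from h import *
import pickle;P=pickle.load(open("P1.pkl","rb"))
f=lambda u,v:(215+(u+.5)/4-.5,(v+.5)/4-.5)
w=lambda u,v,z:onz("wrist",f(u,v),z,P)[:2]
def an(d): return np.degrees(np.arctan2(d[1],d[0]))
A,B=w(225,286,.021),w(583,286,.021);d=A-B;print("blade",A,B,np.linalg.norm(d),an(d)-90)
A,B=w(38,416,.0165),w(100,416,.0165);print("clip",A,B,an(A-B)-90)
C,D=w(108,228,.018),w(225,228,.018);print("pointer",C,D,an(C-D)-90)
h=[w(*p,.059) for p in[(355,162),(484,160),(484,233),(355,237)]];print("handle",h,np.mean(h,0), [np.linalg.norm(h[i]-h[i-1]) for i in range(4)],an(h[0]-h[1])-90)
p=[w(478,407,.034),w(457,503,.034),w(617,437,.024),w(597,527,.024)];print("step",p,an((p[0]+p[1]-p[2]-p[3])),an(p[0]-p[1]),np.linalg.norm(p[0]-p[1]),np.linalg.norm((p[0]+p[1]-p[2]-p[3])/2),np.mean(p,0))
print("round",w(227,543,.034))
print("plate screws",w(743,44,.012),onz("wrist",(389.5,171.4),.012,P))
for k in ["round","step"]: pass
# top view check
f2=lambda u,v:(205+(u+.5)/4-.5,95+(v+.5)/4-.5)
t=lambda u,v,z:onz("top",f2(u,v),z)[:2]
print("top: round",t(147,441,.034),"step tall",t(250,399,.034),"low",t(280,404,.024),"hand",t(200,310,.059),"tip",t(93,338,.018),"clip",t(70,408,.0165),t(93,408,.0165))
E
```

```text
blade [0.5324 0.0412] [ 0.5411 -0.039 ] 0.08064390097942396 6.191996601365673
clip [0.4997 0.0817] [0.5012 0.0674] 6.030536666170761
pointer [0.5422 0.0687] [0.545  0.0426] 6.055132342553861
handle [array([0.5545, 0.0166]), array([ 0.5576, -0.0088]), array([ 0.5441, -0.0107]), array([0.5406, 0.0149])] [0.5492 0.003 ] [np.float64(0.013985689967573501), np.float64(0.02551886773496005), np.float64(0.013611988423450983), np.float64(0.02578954330806358)] 7.047246455854037
step [array([ 0.5119, -0.0174]), array([ 0.4908, -0.0156]), array([ 0.5092, -0.0512]), array([ 0.4887, -0.0499])] 86.04708223404727 -4.852544209025426 0.021149680241416304 0.034134875833913385 [ 0.5001 -0.0335]
round [0.4765 0.0348]
plate screws [ 0.5969 -0.0683] [ 0.453  -0.0837  0.012 ]
top: round [0.4771 0.0354] step tall [ 0.5013 -0.0253] low [ 0.5    -0.0432] hand [0.5492 0.0029] tip [0.5433 0.0685] clip [0.5009 0.0823] [0.5007 0.0686]
```

```bash
python3 - <<'E'
from h import *
print(go([.4768,.035,.08],6.1));print(go([.4768,.035,.015],6.1))
for u in [(358,183),(410,181),(418,236),(360,241)]: pass
a=cv2.imread("pics/a_top.png");cv2.imwrite("pics/d1.png",cv2.resize(a[170:250,345:430],None,fx=6,fy=6,interpolation=cv2.INTER_CUBIC))
E
```

```text
[ 1.206 -0.225  3.501 -0.003  0.004  0.01 ]
[ 1.207 -0.225  5.126 -0.003  0.004  0.01 ]
```

View pics/d1.png

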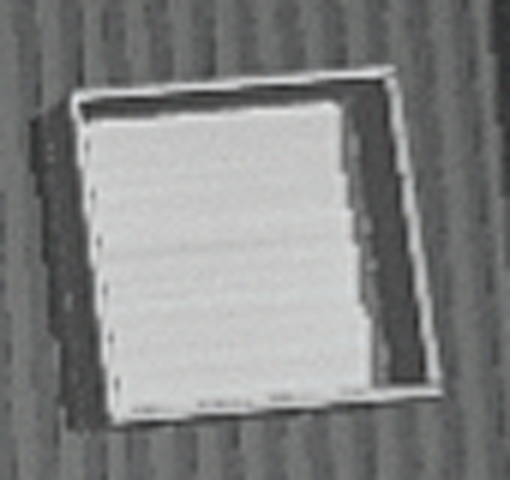

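The bin's rim corners are at crop (70,90), (395,66), (442,395) and (110,425). Going for the round now.

```bash
python3 - <<'E'
from h import *
q=np.array([onz("top",(345+u/6-.4,170+v/6-.4),.054)[:2] for u,v in[(70,90),(395,66),(442,395),(110,425)]])
print(q,q.mean(0),[np.linalg.norm(q[i]-q[i-1]) for i in range(4)],np.degrees(np.arctan2(*(q[0]-q[3])[::-1])))
E
```

```text
[[ 0.5176 -0.2335]
 [ 0.5256 -0.3625]
 [ 0.3962 -0.3709]
 [ 0.3872 -0.2419]] [ 0.4566 -0.3022] [np.float64(0.1306909882745836), np.float64(0.12929481889195785), np.float64(0.12961301711137413), np.float64(0.12936818156027666)] 3.6726541812515583
```

Request:
move_arm(
  motion=[1.21,-0.22,3.5,0,0,0,0.2,1.21,-0.22,3.5,0,0,0,0.2,1.21,-0.22,3.5,0,0,0,0.2,1.21,-0.22,3.5,0,0,0,0.2,1.21,-0.22,3.5,0,0,0,0.2,1.21,-0.22,3.5,0,0,0,0.2,1.21,-0.22,3.5,0,0,0,0.2,1.21,-0.22,4.3,0,0,0,0.2,1.21,-0.22,4.8,0,0,0,0.2,1.21,-0.22,5.12,0,0,0,0.2,1.21,-0.22,5.12,0,0,0,0.2,1.21,-0.22,5.12,0,0,0,0.2],
)

```text
time_s: 2.7
tcp_pos: [0.4778, 0.0353, 0.0169]
ee_rot: [[0.994, 0.108, 0.002], [0.108, -0.994, 0.001], [0.002, -0.001, -1.0]]
wrist_force: [0.1, 0.5, -0.3]
gripper_width: 0.402
```

Request:
move_arm(
  motion=[0,0,0.03,0,0,0,1,0,0,0.03,0,0,0,1,0,0,0.03,0,0,0,1,0,0,0.03,0,0,0,1,0,0,0.03,0,0,0,1,0,0,0.03,0,0,0,1,0,0,-0.5,0,0,0,1,0,0,-1.5,0,0,0,1,0,0,-2.5,0,0,0,1,0,0,-2.5,0,0,0,1,0,0,-2.5,0,0,0,1],
)

```text
time_s: 3.62
tcp_pos: [0.4791, 0.0359, 0.1198]
ee_rot: [[0.994, 0.108, 0.009], [0.108, -0.994, 0.004], [0.009, -0.003, -1.0]]
wrist_force: [-0.3, -0.6, -1.1]
gripper_width: 0.266
```

```bash
python3 - <<'E'
from h import *
s=r.sense();print(s["gripper_width"]*87,s["tcp_pos"])
# drop points in bin frame
y=np.radians(3.7);R=np.array([[np.cos(y),-np.sin(y)],[np.sin(y),np.cos(y)]])
A=np.array([.4566,-.3022])+R@[.028,.005];print(A)
print(go([*A,.115],4),go([*A,.02],4))
E
```

```text
23.124096217852653 [0.4791 0.0359 0.1198]
[ 0.4842 -0.2954]
[-0.769  8.248  0.087 -0.036 -0.105  0.439] [-0.791  8.255  2.462 -0.036 -0.105  0.439]
```

Round gripped (23 mm opening). I'll carry it at about z 0.12, then lower it into the bin and release.

Request:
move_arm(
  motion=[-0.77,8.25,0.09,-0.04,-0.1,0.44,1,-0.77,8.25,0.09,-0.04,-0.1,0.44,1,-0.77,8.25,0.09,-0.04,-0.1,0.44,1,-0.77,8.25,0.09,-0.04,-0.1,0.44,1,-0.77,8.25,0.09,-0.04,-0.1,0.44,1,-0.77,8.25,0.09,-0.04,-0.1,0.44,1,-0.77,8.25,0.09,-0.04,-0.1,0.44,1,-0.77,8.25,0.09,-0.04,-0.1,0.44,1,-0.77,8.25,0.09,-0.04,-0.1,0.44,1,-0.77,8.25,0.09,-0.04,-0.1,0.44,1,-0.77,8.25,0.09,-0.04,-0.1,0.44,1,-0.77,8.25,0.09,-0.04,-0.1,0.44,1],
)

```text
time_s: 4.62
tcp_pos: [0.4836, -0.2943, 0.1141]
ee_rot: [[0.997, 0.071, -0.001], [0.071, -0.997, 0.001], [-0.001, -0.001, -1.0]]
wrist_force: [0.4, 0.3, -0.0]
gripper_width: 0.263
```

```bash
python3 - <<'E'
from h import *
s=r.sense();print(s["gripper_width"]*87,s["tcp_pos"])
print(go([.4842,-.2954,.02],4))
im=imaging.capture("top");cv2.imwrite("pics/e1.png",im)
E
```

```text
22.880033191993107 [ 0.4836 -0.2943  0.1141]
[ 0.014  0.029  2.354 -0.008  0.012  0.01 ]
```

View pics/e1.png

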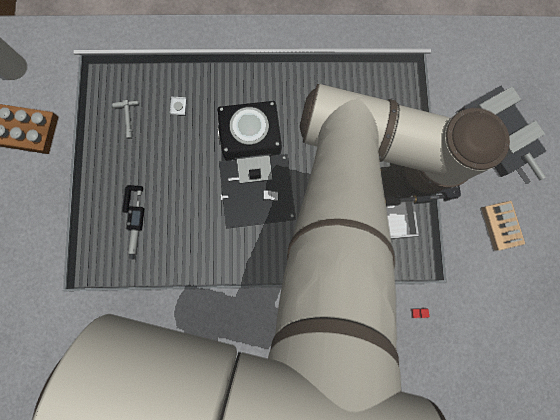

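The round is off the plate, and the arm now covers the bin at (395,220). Lower and release.

Request:
move_arm(
  motion=[0.01,0.03,0.8,0,0,0,1,0.01,0.03,1.6,0,0,0,1,0.01,0.03,2.3,0,0,0,1,0.01,0.03,2.3,0,0,0,1,0.01,0.03,2.3,0,0,0,0.1,0.01,0.03,2.3,0,0,0,0.1,0.01,0.03,2.3,0,0,0,0.1,0.01,0.03,2.3,0,0,0,0.1,0.01,0.03,1.3,0,0,0,0.1,0.01,0.03,0.3,0,0,0,0.1,0.01,0.03,0,0,0,0,0.2,0.01,0.03,0,0,0,0,0.2],
)

```text
time_s: 5.67
tcp_pos: [0.4877, -0.2966, 0.1207]
ee_rot: [[0.997, 0.072, 0.011], [0.072, -0.997, -0.004], [0.011, 0.005, -1.0]]
wrist_force: [0.3, -0.4, 0.4]
gripper_width: 0.413
```

```bash
python3 - <<'E'
from h import *
s=r.sense();print(s["gripper_width"]*87,s["tcp_pos"],s["joints"])
cv2.imwrite("pics/e2.png",imaging.capture("wrist"))
print(go([.5003,-.0255,.12],-94,s))
E
```

```text
35.97111462678664 [ 0.4877 -0.2966  0.1207] [-15.017   21.8685 -15.8176   0.0651 -51.6414 109.1104]
[ 0.802 -6.737 -0.006 -0.066 -0.138 19.626]
```

View pics/e2.png

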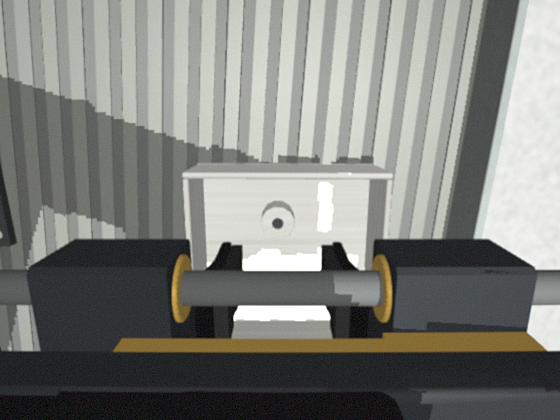

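The round stands in the bin at (278,222). Next is the step, with a 98° turn.

Request:
move_arm(
  motion=[0.8,-6.74,0,-0.06,-0.14,19.6,0.2,0.8,-6.74,0,-0.06,-0.14,19.6,0.2,0.8,-6.74,0,-0.06,-0.14,19.6,0.2,0.8,-6.74,0,-0.06,-0.14,19.6,0.2,0.8,-6.74,0,-0.06,-0.14,19.6,0.2,0.8,-6.74,0,-0.06,-0.14,19.6,0.2,0.8,-6.74,0,-0.06,-0.14,19.6,0.2,0.8,-6.74,0,-0.06,-0.14,19.6,0.2,0.8,-6.74,0,-0.06,-0.14,19.6,0.2,0.8,-6.74,0,-0.06,-0.14,19.6,0.2,0.8,-6.74,0,-0.06,-0.14,19.6,0.2,0.8,-6.74,0,-0.06,-0.14,19.6,0.2,0.8,-6.74,0,-0.06,-0.14,19.6,0.2,0.8,-6.74,0,-0.06,-0.14,19.6,0.2,0.8,-6.74,0,-0.06,-0.14,19.6,0.2,0.8,-6.74,0,-0.06,-0.14,19.6,0.2,0.8,-6.74,0,-0.06,-0.14,19.6,0.2,0.8,-6.74,0,-0.06,-0.14,19.6,0.2],
)

```text
time_s: 7.22
tcp_pos: [0.4984, -0.0247, 0.1173]
ee_rot: [[-0.067, -0.998, -0.005], [-0.998, 0.067, 0.003], [-0.002, 0.005, -1.0]]
wrist_force: [-0.6, -0.5, 0.3]
gripper_width: 0.405
```

```bash
python3 - <<'E'
from h import *
s=r.sense();print(s["gripper_width"]*87,s["tcp_pos"],s["joints"])
cv2.imwrite("pics/e3.png",imaging.capture("wrist"))
print(go([.5003,-.0255,.06],-94,s),go([.5003,-.0255,.0145],-94,s))
E
```

```text
35.22227295102166 [ 0.4984 -0.0247  0.1173] [ 15.6965  16.2611 -25.0628  -0.2958 -48.9201 -19.3369]
[ 0.02  -0.057  1.432  0.061  0.026  0.033] [ 0.023 -0.063  2.57   0.061  0.026  0.033]
```

View pics/e3.png

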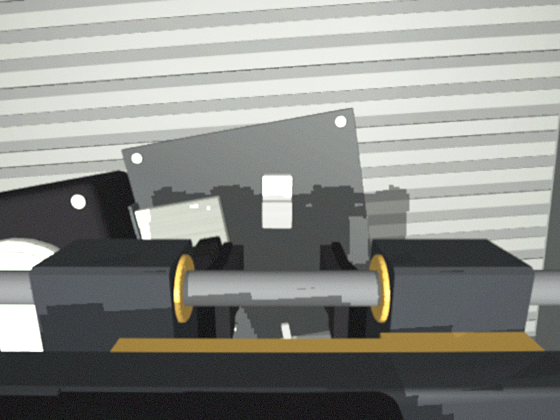

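The stepped offcut is at (277,200), square with the jaws and centred between the fingers. Descend and grip.

Request:
move_arm(
  motion=[0.02,-0.06,0.7,0.06,0.03,0.03,0.2,0.02,-0.06,1.4,0.06,0.03,0.03,0.2,0.02,-0.06,2.0,0.06,0.03,0.03,0.2,0.02,-0.06,2.56,0.06,0.03,0.03,0.2,0.02,-0.06,2.56,0.06,0.03,0.03,0.2,0.02,-0.06,2.56,0.06,0.03,0.03,0.2,0.02,-0.06,2.56,0.06,0.03,0.03,1,0.02,-0.06,2.56,0.06,0.03,0.03,1,0.02,-0.06,2.56,0.06,0.03,0.03,1,0.02,-0.06,2.56,0.06,0.03,0.03,1,0.02,-0.06,2.56,0.06,0.03,0.03,1,0.02,-0.06,2.56,0.06,0.03,0.03,1],
)

```text
time_s: 8.27
tcp_pos: [0.5004, -0.0254, 0.0153]
ee_rot: [[-0.07, -0.998, 0.001], [-0.998, 0.07, -0.0], [0.0, -0.001, -1.0]]
wrist_force: [-0.2, -0.2, 2.4]
gripper_width: 0.224
```

```bash
python3 - <<'E'
from h import *
s=r.sense();print(s["gripper_width"]*87,s["tcp_pos"],s["wrist_force"])
E
```

```text
19.49559577262324 [ 0.5004 -0.0254  0.0153] [-0.1547 -0.1819  2.4019]
```

```bash
python3 - <<'E'
from h import *
s=r.sense()
y=np.radians(3.7);R=np.array([[np.cos(y),-np.sin(y)],[np.sin(y),np.cos(y)]])
A=np.array([.4566,-.3022])+R@[-.020,-.015];print(A)
print(go([*A,.125],-87))
E
```

```text
[ 0.4376 -0.3185]
[ 7.419  1.054 -2.741 -0.006 -0.004 -1.398]
```

Request:
move_arm(
  motion=[0,0,-0.9,0,0,0,1,0,0,-1.8,0,0,0,1,0,0,-2.74,0,0,0,1,0,0,-2.74,0,0,0,1,1,0.2,-2.74,0,0,-0.3,1,2,0.4,-2.74,0,0,-0.7,1,7.42,1.05,-2.74,0,0,-1.4,1,7.42,1.05,-2.74,0,0,-1.4,1,7.42,1.05,-2.74,0,0,-1.4,1,7.42,1.05,-2.74,0,0,-1.4,1,7.42,1.05,-2.74,0,0,-1.4,1,7.42,1.05,-2.74,0,0,-1.4,1,7.42,1.05,-2.74,0,0,-1.4,1,7.42,1.05,-2.74,0,0,-1.4,1,7.42,1.05,-2.74,0,0,-1.4,1,7.42,1.05,-2.74,0,0,-1.4,1],
)

```text
time_s: 9.6
tcp_pos: [0.4381, -0.3172, 0.1249]
ee_rot: [[0.054, -0.999, 0.0], [-0.999, -0.054, -0.0], [0.0, -0.0, -1.0]]
wrist_force: [-0.4, -0.3, -0.7]
gripper_width: 0.227
```

```bash
python3 - <<'E'
from h import *
s=r.sense();print(s["gripper_width"]*87,s["tcp_pos"],s["joints"])
cv2.imwrite("pics/f1.png",imaging.capture("wrist"))
print(go([.4376,-.3185,.021],-87,s))
E
```

```text
19.70911500037378 [ 0.4381 -0.3172  0.1249] [-18.7273  19.2663 -19.2138  -0.0064 -51.4937  21.849 ]
[ 0.031  0.015  2.598 -0.005 -0.001  0.024]
```

View pics/f1.png

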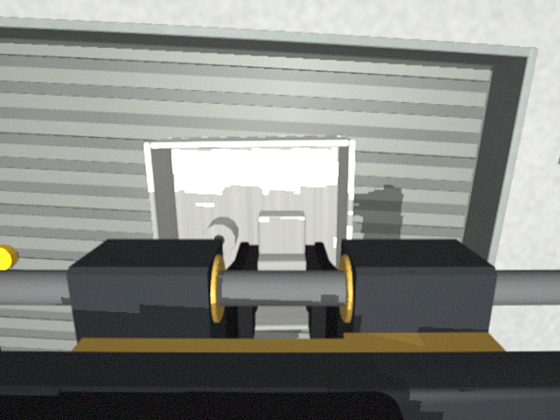

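The held step is over the bin at (282,230), and the round at (222,232) lies clear to its left. Lower and release.

Request:
move_arm(
  motion=[0.03,0.02,0.8,0,0,0,1,0.03,0.02,1.6,0,0,0,1,0.03,0.02,2.3,0,0,0,1,0.03,0.02,2.57,0,0,0,1,0.03,0.02,2.57,0,0,0,1,0.03,0.02,2.57,0,0,0,0.35,0.03,0.02,2.57,0,0,0,0.35,0.03,0.02,2.57,0,0,0,0.35,0.03,0.02,2.57,0,0,0,0.35,0.03,0.02,1.5,0,0,0,0.35,0.03,0.02,0.5,0,0,0,0.35,0.03,0.02,-0.4,0,0,0,0.2,0.03,0.02,-0.4,0,0,0,0.2,0.03,0.02,-0.4,0,0,0,0.2],
)

```text
time_s: 10.82
tcp_pos: [0.4391, -0.3191, 0.1446]
ee_rot: [[0.055, -0.998, 0.008], [-0.999, -0.055, -0.003], [0.003, -0.008, -1.0]]
wrist_force: [-0.3, 0.9, -1.2]
gripper_width: 0.386
```

```bash
python3 - <<'E'
from h import *
s=r.sense();print(s["gripper_width"]*87,s["tcp_pos"],s["joints"])
cv2.imwrite("pics/f2.png",imaging.capture("wrist"))
for yaw in(6.1,-83.9): print(go([.5495,.003,.13],yaw,s))
E
```

```text
33.545925257538215 [ 0.4391 -0.3191  0.1446] [-18.881   17.9472 -17.8864  -0.0001 -53.6659  22.0099]
[ -7.89   -3.193   0.366  -0.041  -0.104 -18.594]
[-7.89  -3.193  0.366 -0.092 -0.04  -0.594]
```

View pics/f2.png

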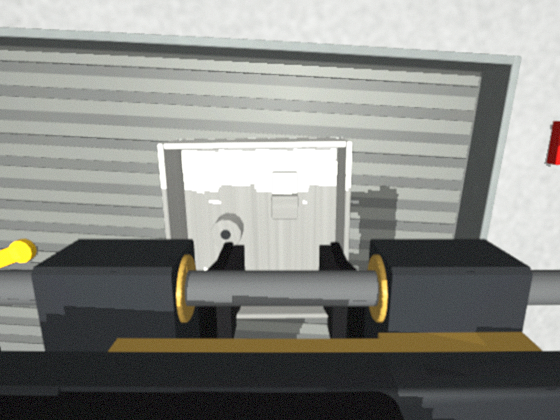

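Both offcuts lie in the bin: the round at (227,233) and the step at (285,195). Now the handle, with the jaws along the pull direction.

Request:
move_arm(
  motion=[-7.89,-3.19,0.37,-0.09,-0.04,-0.6,0.2,-7.89,-3.19,0.37,-0.09,-0.04,-0.6,0.2,-7.89,-3.19,0.37,-0.09,-0.04,-0.6,0.2,-7.89,-3.19,0.37,-0.09,-0.04,-0.6,0.2,-7.89,-3.19,0.37,-0.09,-0.04,-0.6,0.2,-7.89,-3.19,0.37,-0.09,-0.04,-0.6,0.2,-7.89,-3.19,0.37,-0.09,-0.04,-0.6,0.2,-7.89,-3.19,0.37,-0.09,-0.04,-0.6,0.2,-7.89,-3.19,0.37,-0.09,-0.04,-0.6,0.2,-7.89,-3.19,0.37,-0.09,-0.04,-0.6,0.2,-7.89,-3.19,0.37,-0.09,-0.04,-0.6,0.2,-7.89,-3.19,0.37,-0.09,-0.04,-0.6,0.2,-7.89,-3.19,0.37,-0.09,-0.04,-0.6,0.2],
)

```text
time_s: 11.95
tcp_pos: [0.5473, 0.0022, 0.1275]
ee_rot: [[0.104, -0.995, -0.005], [-0.995, -0.104, 0.002], [-0.002, 0.005, -1.0]]
wrist_force: [0.5, -0.3, 0.0]
gripper_width: 0.401
```

```bash
python3 - <<'E'
from h import *
s=r.sense();print(s["gripper_width"]*87,s["tcp_pos"],s["joints"])
cv2.imwrite("pics/g1.png",imaging.capture("wrist"))
cv2.imwrite("pics/g1t.png",imaging.capture("top"))
print(go([.549,.003,.029],-83.9,s))
E
```

```text
34.886629207777574 [0.5473 0.0022 0.1275] [ 17.0994  19.8222 -17.8172  -0.2408 -52.6305 -10.9597]
[-0.009 -0.058  2.461  0.06   0.027 -0.021]
```

View pics/g1.png

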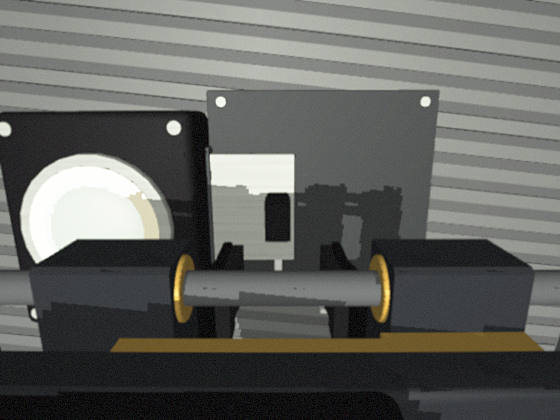

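View pics/g1t.png

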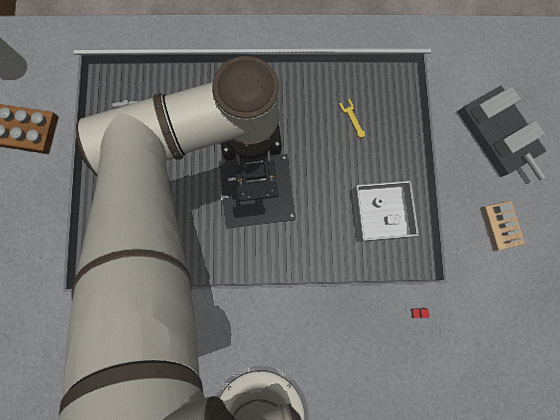

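The handle at (278,217) is centred between the fingers. The top view shows both offcuts in the bin, at (378,202) and (392,220). Descend and grip.

Request:
move_arm(
  motion=[0,-0.06,0.7,0.06,0.03,-0.02,0.2,0,-0.06,1.4,0.06,0.03,-0.02,0.2,0,-0.06,2.0,0.06,0.03,-0.02,0.2,0,-0.06,2.45,0.06,0.03,-0.02,0.2,0,-0.06,2.45,0.06,0.03,-0.02,0.2,0,-0.06,2.45,0.06,0.03,-0.02,0.2,0,-0.06,2.45,0.06,0.03,-0.02,1,0,-0.06,2.45,0.06,0.03,-0.02,1,0,-0.06,2.45,0.06,0.03,-0.02,1,0,-0.06,2.45,0.06,0.03,-0.02,1,0,-0.06,2.45,0.06,0.03,-0.02,1,0,-0.06,2.45,0.06,0.03,-0.02,1],
)

```text
time_s: 13.05
tcp_pos: [0.5497, 0.0028, 0.0309]
ee_rot: [[0.106, -0.994, 0.002], [-0.994, -0.106, -0.0], [0.0, -0.002, -1.0]]
wrist_force: [-1.9, 0.4, 6.2]
gripper_width: 0.184
```

```bash
python3 - <<'E'
from h import *
s=r.sense();print(s["gripper_width"]*87,s["tcp_pos"],s["wrist_force"])
y=np.radians(6.1);d=np.array([-np.cos(y),-np.sin(y)])
# pull = difference along slide axis tip vs clip (mean of wrist/top)
tip=np.array([.5428,.0686]);clip=np.array([.5005,.075])
pull=(clip-tip)@d;print(pull)
p=s["tcp_pos"].copy();p[:2]+=d*pull;print(go([*p],-83.9,s))
print(pull, (np.array([.5004,.0746])-np.array([.5422,.0687]))@d,(np.array([.5008,.0755])-np.array([.5433,.0685]))@d)
E
```

```text
16.012312039891132 [0.5497 0.0028 0.0309] [-1.8841  0.4367  6.1926]
0.04138040498028267
[-0.     1.035 -0.002 -0.017 -0.002  0.002]
0.04138040498028267 0.04093636804388424 0.041515514126307544
```

Gripped (16 mm opening). I'll pull 41.4 mm along tool +y, which is 1.035 units, in steps.

Request:
move_arm(
  motion=[0,0.15,0,0,0,0,1,0,0.3,0,0,0,0,1,0,0.45,0,0,0,0,1,0,0.6,0,0,0,0,1,0,0.75,0,0,0,0,1,0,0.9,0,0,0,0,1,0,1.0,0,0,0,0,1,0,1.04,0,0,0,0,1,0,1.04,0,0,0,0,1,0,1.04,0,0,0,0,1,0,1.04,0,0,0,0,1,0,1.04,0,0,0,0,1,0,1.04,0,0,0,0,1],
)

```text
time_s: 14.13
tcp_pos: [0.5088, -0.0015, 0.031]
ee_rot: [[0.107, -0.994, 0.003], [-0.994, -0.107, 0.0], [0.0, -0.003, -1.0]]
wrist_force: [5.1, -1.5, -4.3]
gripper_width: 0.179
```

```bash
python3 - <<'E'
from h import *
s=r.sense();print(s["gripper_width"]*87,s["tcp_pos"],s["wrist_force"])
a=imaging.capture("scene");b=imaging.capture("top")
cv2.imwrite("pics/h0.png",a)
cv2.imwrite("pics/h1.png",cv2.resize(a[200:270,250:350],None,fx=7,fy=7,interpolation=cv2.INTER_CUBIC))
cv2.imwrite("pics/h2.png",cv2.resize(b[160:230,210:300],None,fx=7,fy=7,interpolation=cv2.INTER_CUBIC))
y=np.radians(6.1);d=np.array([-np.cos(y),-np.sin(y)])
print((s["tcp_pos"][:2]-[.5497,.0028])@d)
E
```

```text
15.609435847030051 [ 0.5088 -0.0015  0.031 ] [ 5.0655 -1.5225 -4.2508]
0.041079727868852035
```

View pics/h1.png

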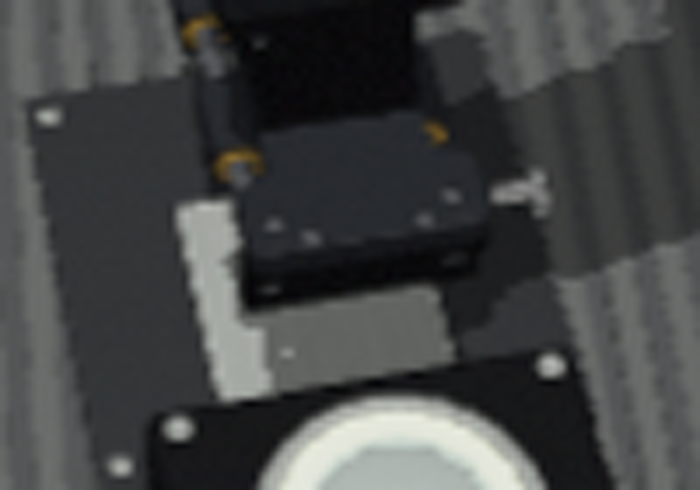

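View pics/h2.png

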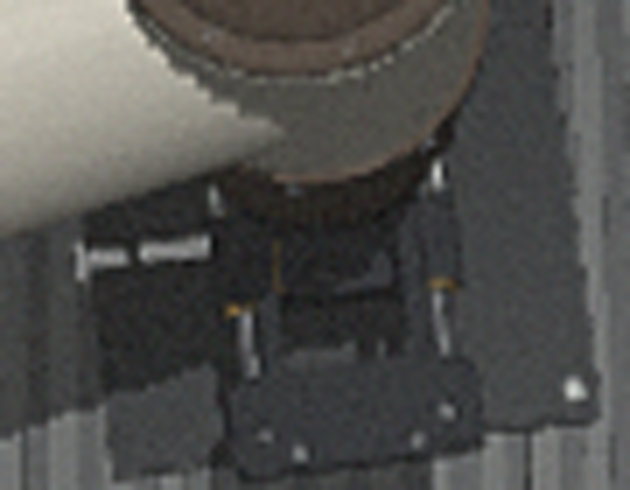

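The clip rib at (110,257) and pointer bar at (175,249) in the top crop fall on one line, given the plate's slope. I'll check the number.

```bash
python3 - <<'E'
from h import *
b=imaging.capture("top")
g=cv2.cvtColor(b,cv2.COLOR_BGR2GRAY).astype(float)
s=g[188:204,218:242];print(s.astype(int))
y=np.radians(6.1);d=np.array([-np.cos(y),-np.sin(y)])
def cen(c0,c1,z):
    out=[]
    for c in range(c0,c1):
        col=g[190:202,c]-np.median(g[186:206,c]);col=np.clip(col,10,None)-10
        out.append(onz("top",(c,190+(col*np.arange(12)).sum()/col.sum()),z)[:2]@d)
    return np.array(out)
A=cen(223,228,.0165);B=cen(231,239,.018);print(A,B,A.mean()-B.mean())
s=r.sense();print(s["tcp_pos"],s["joint_velocities"],s["time_s"])
E
```

```text
[[108 102 104  97  97  95  87  85  74  70  47  43  40  36  36  38  43  44
   48  37  35  49 117  68]
 [ 97  92  98  82  78  75  71  48  43  40  41  41  47  47  49  39  48  39
   44  39  44  49  90  74]
 [ 85  81  73  68  43  46  37  42  35  41  38  52  40  48  42  48  41  42
   39  44  44  45  66  81]
 [ 69  65  64  61  39  43  41  47  40  35  43  46  45  42  40  40  41  45
   43  44  44  40  28  31]
 [ 61  67  67  54  47  48  38  38  45  44  40  49  46  46  36  43  41  43
   41  37  35  40  42  36]
 [ 65  68  65  60  41  39  40  42  43  39  41  35  45  39  37  30  39  46
   55  62  55  74  33  36]
 [ 70  69  75  92  38  35  33  31  42  37  40  46  59  75  73  63  75  80
   96 117 120 133  23  41]
 [ 68  63  91 143  48  79  70  69  71  69  39  56 130 133 136 131 133 131
  135 127 128 125  20  36]
 [ 70  67  63 134 113 146 130 140 135 132  59  57 149 125 119 120 122 120
  128 107 100  84  33  32]
 [ 69  66  61 145 120 117 124 125 120 125  71  44  68  81  58  42  38  48
   35  28  34  34  34  35]
 [ 68  69  71 141 108  66  64  48  38  41  33  36  39  44  38  43  42  43
   37  44  43  44  36  43]
 [ 65  68  74 133  98  38  32  32  39  34  45  43  39  40  43  46  39  35
   46  47  40  44  40  40]
 [ 69  66  65  67  73  42  46  45  47  41  43  42  42  42  34  45  44  41
   43  46  41  46  36  34]
 [ 72  65  65  47  62  46  45  43  45  47  40  39  44  41  47  38  43  37
   41  41  44  48  39  41]
 [ 68  67  66  56  59  45  41  39  43  43  42  47  36  45  44  48  47  43
   48  46  34  40  44  37]
 [ 69  71  68  50  54  49  40  49  43  40  44  42  40  45  44  44  42  43
   45  40  45  46  44  29]]
[-0.5073 -0.5067 -0.5066 -0.5065 -0.5061] [-0.5066 -0.5068 -0.5064 -0.5063 -0.5061 -0.5061 -0.5064 -0.5062] -0.00027745706111170776
[ 0.5089 -0.0015  0.031 ] [ 0.153   0.0893 -0.0171 -0.0405 -0.0929 -0.0232] 14.2833
```

Aligned within 0.3 mm. I'll hold for 0.5 s, then hand in.

Request:
move_arm(
  motion=[0,0,0,0,0,0,1,0,0,0,0,0,0,1,0,0,0,0,0,0,1,0,0,0,0,0,0,1,0,0,0,0,0,0,1,0,0,0,0,0,0,1,0,0,0,0,0,0,1,0,0,0,0,0,0,1],
)

```text
time_s: 14.95
tcp_pos: [0.5092, -0.0015, 0.031]
ee_rot: [[0.107, -0.994, 0.004], [-0.994, -0.107, 0.0], [0.0, -0.004, -1.0]]
wrist_force: [4.4, -2.1, -4.4]
gripper_width: 0.183
```

```bash
python3 - <<'E'
from h import *
s=r.sense();print(s["gripper_width"]*87,s["tcp_pos"],s["wrist_force"])
p=s["tcp_pos"]
if abs(p[0]-.5088)<.0025: print("handing in",r.finish_job())
E
```

```text
15.907001787551671 [ 0.5092 -0.0015  0.031 ] [ 4.3826 -2.1428 -4.4403]
the job is handed in; nothing more can be done
handing in None
```

I put both offcuts in the scrap bin, then gripped the slide's handle and pulled it about 41 mm to the index clip. The job was handed in at about 15 s with the arm still gripping and holding it there.

- **Offcuts:** the wrist and top views showed both inside the bin and let go before I went to the handle.
- **Pointer and clip:** the top view put the pointer within about 0.3 mm of the clip along the line of travel. After that check the tool crept about 0.4 mm back towards the housing, well inside the 5 mm limit.
- **Grip:** the jaws read about 16 mm on the 16 mm handle. The wrist force along the pull was about 4.5 N, against roughly 5 N expected from the spring.
- **Not checked:** after the pull I took no further look at the bin, the micrometer, coin cell holder, telescoping gauge or thimble wrench. None of my moves took the gripper near those four tools.

No check failed or disagreed.

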